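# Hook a dropped bracket out from behind the guard

### The arm

A 6-joint arm with a two-finger parallel gripper is mounted at the origin on the work surface. World frame = base frame: x ahead of the robot, y to its left, z up, the work surface at z = 0. Lengths are in m, angles in rad, forces in N, time in s.
With the tool pointing down it reaches from about 0.225 to 0.875 m from the base axis. Payload 3.4 kg.
Tool frame: the origin (TCP) lies between the finger pads; the fingertips stand 14 mm ahead of it and the grasp point (between the pads) lies 5 mm behind it; z points along the fingers, y is the direction in which the jaws open and shut (so a half turn about z gives the same grasp; the last joint's range is limited). The gripper opens to 85 mm and grips with 20 to 120 N. Pads are 22 mm wide; open, the fingers measure 114 mm over their backs; the gripper's body (76 mm by 85 mm) begins 54 mm behind the grasp point. The pads swing forward as they close: fully open they stand 13 mm farther back than shut.
Start: joints at [1.008, 0.276, 1.505, -0, 1.361, -0.121], TCP at [0.246, 0.52, 0.245] pointing down, gripper open.
Joint ranges: [-2.89, 2.89], [-0.75, 2.08], [0.22, 2.7], [-1.18, 4.32], [0.11, 2.71], [-2.7, 2.7]. Speed limits (rad/s): [2.57, 2.57, 3.14, 3.14, 3.14, 3.14].

### API

Orientations are given as a unit quaternion [w, x, y, z].
In Python, from rig import manip, get_image, job gives the robot as it stands. The module is installed in compiled form; this text tells all that it offers.
- The arm moves only by the tool step_arm, never from a script. Its argument "moves" is one flat list of numbers, 5 for each row, row after row: the shift along the tool's x, y, z as a fraction of full scale, then the turn about the tool's z as a fraction of full scale, then the gripper's target within -1 to 1 (shut at 1, half-way at 0, fully open at -1). In form: [dx, dy, dz, twist, hand, dx, dy, dz, twist, hand, ...]. A call has 1 to 5 rows; each row is the pose to reach, as a shift and turn from the pose commanded when the call began, along the tool's axes at that moment, turning the shorter way round; what a row does not reach only later rows make up. Full scale, the value 1, is 500 mm for a shift and pi rad for a turn. A row lasts 1/10 s, in which the tool goes at most 50 mm and 8.59 degrees, less where a joint would pass 70% of its speed; a pose out of reach is approached as far as the arm can. A call with a number of a shift or a turn outside -1 to 1 is refused whole. A call with a gripper value outside its range is refused whole. The fingers move at their own pace and stop on an object; "force" is the grip in N (left out, the last holds). Time passes only in rows, so rows that repeat a pose let the fingers close. It gives the time, the measured TCP pose, the force and the opening at its end, in the units of the state.
- manip.get_state(): the state, without advancing time (a new reading comes with each control period).
- get_image(name): name is "scene" or "top" or "wrist"; returns a dict with "frame" (420x560x3 uint8, blue, green, red), "fx", "fy", "cx", "cy" (pixels), "k1" (the pictures are not rectified: a ray, as slopes to the right and down, at radius r is drawn at 1 + k1 r^2 times it, then the intrinsics apply), "rvec" (rotation vector, rad) and "tvec" (3), from world to camera coordinates, as OpenCV has them; the wrist camera has in their place "T_tool_cam" (4x4, takes a point from camera to tool coordinates, whose origin is the TCP and whose axes are the flange's). Camera axes: x right, y down, z forward; pixel columns grow to the right and rows downward; lengths in m; the calibration is good to about 2 mm. A picture is of the moment at which its call begins: read the wrist's pose just before it. There is no depth.
- job.sign_off(): hands the job in, once; it reports no verdict.
The state is a dict: "clock": time; "qpos": joint angles; "qd": joint speeds; "effort": joint torques, N m; "position": TCP position; "ee_rot": TCP orientation; "contact_force": force on the tool from outside, world axes, zero at the start; "moment": the same for the moment, N m; "width": finger opening in m.
Only numpy, scipy, OpenCV 4.12 (cv2) and the standard library are available. Lean on these libraries where they do the work, as an engineer would, in place of code of your own. Each camera call takes 0.05 s, during which the arm holds its last target. There are 200 camera calls.

### The job

A steel angle bracket has dropped behind the machine's fixed clear guard: take the hooked stick by its wooden handle, reach in under the guard, set the hook's pin down behind the bracket's upright flange, and draw the bracket out along the bed until it lies square against the red sprung stop. Hold it pressed there for about a second with a light push of about 7 N (under 3 N does not seat it, over 15 N harms the stop), then lift the hook out and stand the stick back on the bench about where it was and pointing much the same way, leaving the bracket resting at the stop. Do not touch the bracket with the gripper, do not knock the machine or its guard, and leave everything else on the bench where it is.

Things in the scene. Friction and masses are not known exactly. Their poses are not given: they have to be found in the camera images.
- machine: Green spindle machine fixed on the bench. Origin on the bench top (z=0) under the middle of the guard's open front edge; local +x runs in under the guard. Bed 8 mm thick (surface at z=8), 210 wide, x=-150 to 270. Clear yellow-edged guard over x=0 to 250, inside |y|<98. Spindle, radius 22, at x=215, y=0, motor housing behind it. All mm.
- guard_lip (a point): Middle of the lower edge of the yellow lip across the guard's open front, 98 mm above the bench (90 mm above the bed); the way in is below it. Guard roof underside 116 mm above the bench. Axes as the machine's.
- stop_track: Rails of the stop, on the bed; origin at machine local (-103, 0, 8) mm, same axes. They carry a red bumper plate, 160 mm wide, top 20 mm above the bed, face to +x. It is clamped elsewhere each time: its face is at machine local x = -75 to -115 mm, not measured. The bumper is sprung to -x, about 1.5 N per mm, with a hard limit after 8 mm.
- bracket: Brass-coloured steel angle bracket, about 140 g, on the bed 70 to 130 mm inside the guard. Origin: centre of underside. Base plate 50 (x) x 60 (y) x 4 mm; flange 24 mm tall on its front edge (x=-25 to -21 mm), facing the guard's open front within 0.35 rad; 17 mm high side gussets at y=+-28 mm. The hook's pocket, above the base plate: x=-21 to 25 mm, |y|<26 mm.
- hook_grip (a point): Centre of the stick's wooden handle, a block 100 (x) x 26 (y) x 55 mm (z) standing on the bench; grasp across the 26 mm. Local +x points along the rod to the hook, z up. The 8 mm dark steel rod runs along +x with its axis 12.5 mm above this point and ends 330 mm away in a pin bent straight down, to the level of the handle's underside. 260 g in all.
- hook_tip (a point): Lower end of the hook's 8 mm thick pin, on its axis; 330 mm from hook_grip along the rod and 27.5 mm lower. Axes as hook_grip. Held in a gripper the stick may sag a little.
- glue: Bystander, leave alone: white glue bottle with orange cap, 52 mm across, 160 mm tall; origin at its underside.
- jar: Bystander, leave alone: glass jar with steel lid, 64 mm across, 70 mm tall; origin at its underside.
- tape: Bystander, leave alone: yellow and black tape measure, 65 x 34 x 60 mm; origin at its underside.
- screwbox: Bystander, leave alone: cardboard screw box, 75 x 55 x 45 mm; origin at its underside.
- offcut: Bystander, leave alone: pale wood offcut, 110 x 45 x 45 mm; origin at its underside.
- screwdriver: Bystander, leave alone: red-handled screwdriver lying on the bench; origin at its underside.
- hook: The whole hooked stick; origin at the middle of the handle's underside; axes as hook_grip.

How it is judged:
By the outcome, as a careful person would: the job done as asked, in the order asked, and still so for the second after the job is handed in, with the robot touching nothing.
It also fails if it takes over 69 s, if anything falls off the work surface, if the arm or the gripper's body presses on something with over 40 N, if the wrist force passes 120 N, or if a joint passes its speed limit or range.

## Working session

There is one attempt and no reset: what is moved stays moved. The work goes in short steps, Python scripts to look and compute and a tool call to move; the robot and the scene stay as the last step left them, time stands still between calls to the robot, and variables do not carry over. Pictures are saved under pics/ and viewed, about 8 in all and at most 12, crops included, and the job is handed in when it is done.

Besides the shell and the picture viewer there is one more tool, called by a JSON object that holds its "method" and its "body", one argument or row to a line. step_arm: Moves the arm, as the interface text tells. Its arguments: {"type":"object","properties":{"moves":{"type":"array","items":{"type":"number","minimum":-1,"maximum":1}},"force":{"type":"number"}},"required":["moves"]}

```bash
mkdir -p pics
cat > h.py <<'E'
import numpy as np,cv2
from scipy.spatial.transform import Rotation as R
from rig import manip,get_image,job
def cam(n):
    s=manip.get_state();d=get_image(n)
    if n=="wrist":
        q=s["ee_rot"];T=np.eye(4);T[:3,:3]=R.from_quat([q[1],q[2],q[3],q[0]]).as_matrix();T[:3,3]=s["position"]
        W=T@np.array(d["T_tool_cam"])
    else:
        W=np.eye(4);M=cv2.Rodrigues(np.array(d["rvec"],float))[0];W[:3,:3]=M.T;W[:3,3]=-M.T@np.array(d["tvec"]).ravel()
    c=dict(W=W,fx=d["fx"],fy=d["fy"],cx=d["cx"],cy=d["cy"],k1=d["k1"]);return d["frame"],c
def ray(c,u,v):
    K=np.array([[c["fx"],0,c["cx"]],[0,c["fy"],c["cy"]],[0,0,1.]])
    p=cv2.undistortPoints(np.array([[[u,v]]],float),K,np.array([c["k1"],0,0,0.]))[0,0]
    return c["W"][:3,3],c["W"][:3,:3]@np.array([p[0],p[1],1])
def atz(c,u,v,z):
    o,d=ray(c,u,v);return o+d*(z-o[2])/d[2]
def proj(c,P):
    P=np.atleast_2d(P).astype(float);W=np.linalg.inv(c["W"])
    K=np.array([[c["fx"],0,c["cx"]],[0,c["fy"],c["cy"]],[0,0,1.]])
    return cv2.projectPoints(P,cv2.Rodrigues(W[:3,:3])[0],W[:3,3],K,np.array([c["k1"],0,0,0.]))[0][:,0]
def tri(obs):
    A=np.zeros((3,3));b=np.zeros(3)
    for c,u,v in obs:
        o,d=ray(c,u,v);d/=np.linalg.norm(d);M=np.eye(3)-np.outer(d,d);A+=M;b+=M@o
    return np.linalg.solve(A,b)
E
python3 - <<'E'
from h import *
import pickle
C={}
for n in("scene","top"):
    f,c=cam(n);C[n]=c;cv2.imwrite(f"pics/{n}0.png",cv2.resize(f,(800,600),interpolation=cv2.INTER_CUBIC));print(n,c["W"][:3,3],c["fx"],c["k1"])
pickle.dump(C,open("C.pkl","wb"));print(manip.get_state())
E
```

```text
scene [ 0.97881825 -0.61912355  1.13015325] 441.4693518329032 -0.02602358548482476
top [ 0.41954604 -0.07999714  1.18792982] 403.8632815658818 -0.11612237868916424
{'clock': 0.1, 'qpos': array([ 1.00803421e+00,  2.76521302e-01,  1.50600124e+00, -2.49968620e-05,
        1.36069004e+00, -1.20975849e-01]), 'qd': array([-0.00042307, -0.00168868, -0.00289513,  0.00157096, -0.00023025,
       -0.00204573]), 'effort': array([ 2.88052877e-03, -4.17698479e+01, -2.46405530e+01, -1.79201024e-04,
        5.76845807e-03, -1.88071681e-05]), 'position': array([0.24560587, 0.51941602, 0.24453426]), 'ee_rot': array([-2.60023870e-04,  2.19098516e-01,  9.75702405e-01, -7.67185180e-04]), 'contact_force': array([0.06475662, 0.3173253 , 0.43301484]), 'moment': array([-0.00705729,  0.01254895, -0.00218117]), 'width': 0.08565899645434216}
```

View pics/scene0.png

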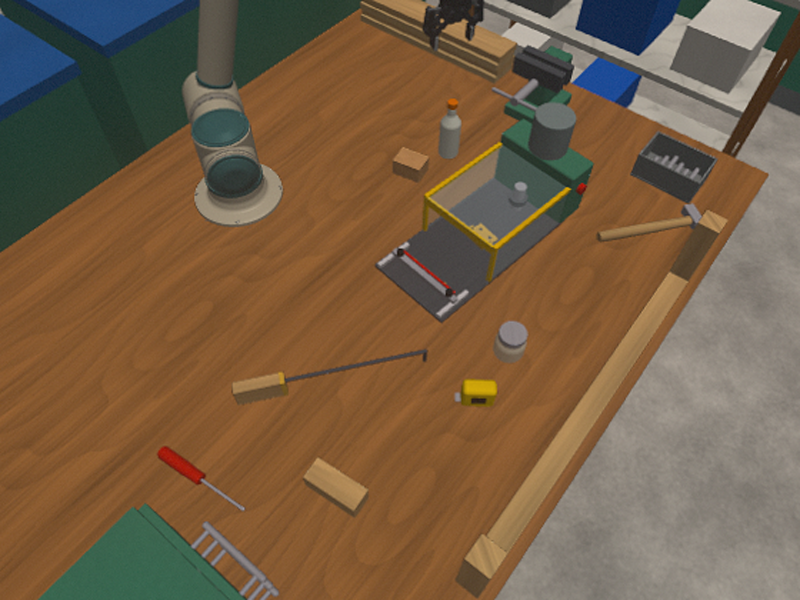

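View pics/top0.png

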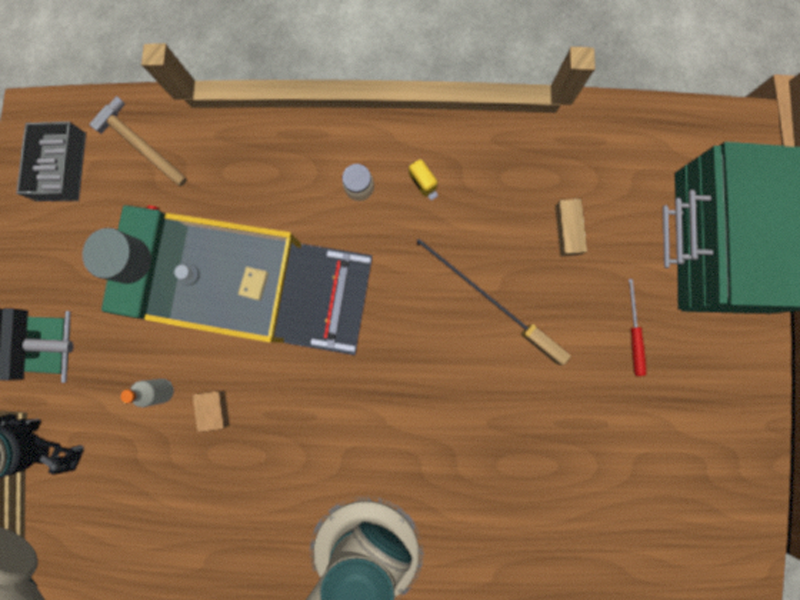

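Scene: stick handle at about (260,387) and hook at (424,355). Top: handle (548,345), hook (420,242), machine with guard front edge (290,235)-(273,340), bracket (252,283), bumper (333,300). Next, enlarged crops.

Run:
```python
from h import *
f,c=cam("top");g,_=cam("scene")
print(c["cx"],c["cy"])
a=f[140:255,65:265]; b=f[160:260,285:405]
A=cv2.resize(a,None,fx=4,fy=4,interpolation=cv2.INTER_CUBIC)
cv2.imwrite("pics/tm.png",A)
a=cv2.resize(g[90:230,260:400],None,fx=4,fy=4,interpolation=cv2.INTER_CUBIC)
cv2.imwrite("pics/sm.png",a)
b=cv2.resize(b,None,fx=4,fy=4,interpolation=cv2.INTER_CUBIC)  #480x400
s=cv2.resize(g[235:290,155:310],None,fx=4,fy=4,interpolation=cv2.INTER_CUBIC) #620x220
o=np.zeros((600,620,3),np.uint8);o[:380,:480]=b[:380];o[380:]=s
cv2.imwrite("pics/hk.png",o)
```

```text
278.2206058672324 208.8903419823278
```

View pics/tm.png

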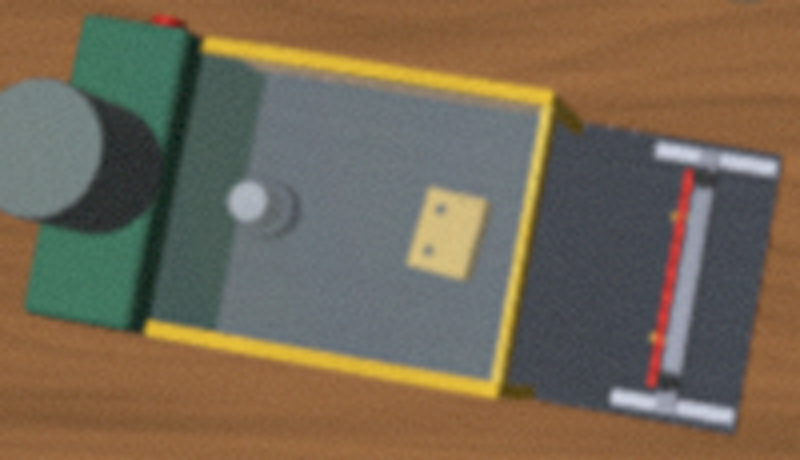

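View pics/sm.png

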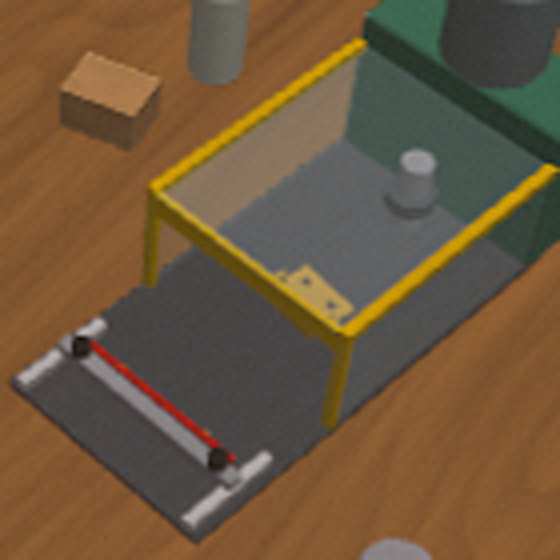

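View pics/hk.png

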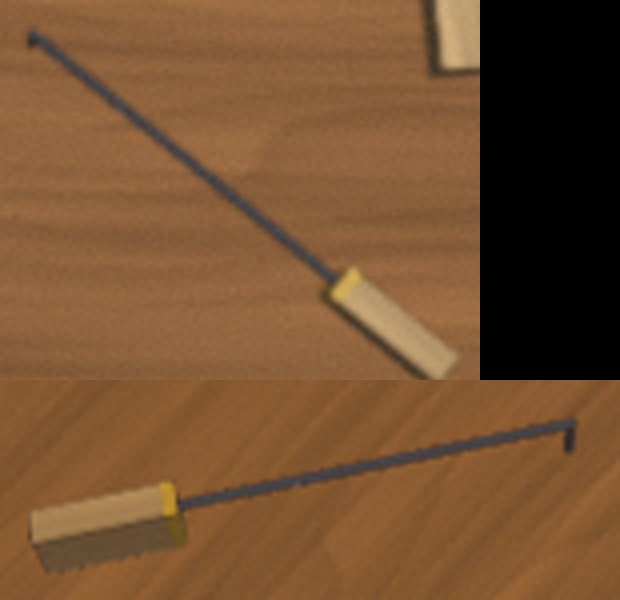

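Crops: bed front corners in tm (780,157),(735,432), bumper red face (690,172)-(652,387), bracket (430,186),(488,198),(467,280),(407,265). sm: bed corners (15,382),(197,540). hk: rod (335,282)-(33,37) in top, (180,505)-(572,424) in scene.

Run:
```python
from h import *
import pickle
np.set_printoptions(precision=4,suppress=True)
C=pickle.load(open("C.pkl","rb"));T,S=C["top"],C["scene"]
q=lambda u:(u+.5)/4-.5
tm=lambda u,v:(T,65+q(u),140+q(v)); sm=lambda u,v:(S,260+q(u),90+q(v))
ht=lambda u,v:(T,285+q(u),160+q(v)); hs=lambda u,v:(S,155+q(u),235+q(v-380))
for n,a,b in[("bedcorner -y",tm(780,157),sm(197,540)),("bedcorner +y",tm(735,432),sm(15,382)),
 ("guard corner -y",tm(553,92),sm(345,335)),("guard corner +y",tm(500,395),sm(153,187)),
 ("hook top",ht(33,37),hs(575,423)),("handle front rod",ht(335,282),hs(178,505)),
 ("handle top frontL",ht(355,268),hs(175,483))]:
    print(n,tri([a,b]))
print("hand z55",[atz(*ht(*p),.055)[:2] for p in((355,268),(333,288),(460,358),(437,379))])
c1=atz(*tm(780,157),.008);c2=atz(*tm(735,432),.008);d1=atz(*sm(197,540),.008);d2=atz(*sm(15,382),.008)
print(c1,c2,d1,d2,np.linalg.norm(c1-c2))
y=c2-c1;y/=np.linalg.norm(y)
for nm,(a,b) in dict(top=(c1,c2),sc=(d1,d2)).items():
    y=(b-a)[:2];y/=np.linalg.norm(y);x=np.array([y[1],-y[0]]);O=(a+b)[:2]/2+x*.15
    print(nm,"O",O,"yaw",np.arctan2(x[1],x[0]))
    L=lambda P:np.array([(P[:2]-O)@x,(P[:2]-O)@y])
    print("bumper",L(atz(*tm(686,172),.028)),L(atz(*tm(648,387),.028)))
    print("brk base back",L(atz(*tm(430,186),.012)),L(atz(*tm(407,265),.012)),"flange",L(atz(*tm(488,198),.032)),L(atz(*tm(467,280),.032)))
    print("guard",L(atz(*tm(553,92),.118)),L(atz(*tm(500,395),.118)))
a=atz(*ht(33,37),.044);b=atz(*ht(335,282),.044)
print("hook",a,b,np.linalg.norm(a-b),np.arctan2(*(a-b)[1::-1]))
a=atz(*hs(570,450),0.0);print("pin tip scene",a)
```

```text
bedcorner -y [0.6101 0.0081 0.0037]
bedcorner +y [0.4071 0.0352 0.0072]
guard corner -y [0.6302 0.1529 0.1258]
guard corner +y [0.4282 0.182  0.1238]
hook top [ 0.6378 -0.088   0.0378]
handle front rod [ 0.465  -0.3096  0.0388]
handle top frontL [ 0.4737 -0.3131  0.0862]
hand z55 [array([ 0.4754, -0.3195]), array([ 0.4609, -0.3042]), array([ 0.4141, -0.3947]), array([ 0.399 , -0.3785])]
[0.6097 0.0081 0.008 ] [0.4063 0.0342 0.008 ] [0.6112 0.0053 0.008 ] [0.4084 0.0356 0.008 ] 0.20511255933279607
top O [0.5271 0.1699] yaw 1.443029781774584
bumper [-0.0859 -0.0783] [-0.0845  0.0802]
brk base back [ 0.1049 -0.0411] [0.1114 0.0198] flange [ 0.0542 -0.0369] [0.0589 0.0247]
guard [-0.0005 -0.1068] [-0.0007  0.1009]
sc O [0.532  0.1688] yaw 1.4223282960224046
bumper [-0.0839 -0.0751] [-0.0858  0.0834]
brk base back [ 0.1061 -0.0339] [0.1113 0.0271] flange [ 0.0553 -0.0308] [0.0588 0.0308]
guard [ 0.0021 -0.1018] [-0.0024  0.1058]
hook [ 0.6354 -0.0891  0.044 ] [ 0.4656 -0.3077  0.044 ] 0.2767588754744526 0.9103804523101245
pin tip scene [ 0.638  -0.0886  0.    ]
```

{"method": "step_arm", "body": {
  "moves": [-0.27,-0.35,0,0,-1,-0.27,-0.35,0,0,-1,-0.27,-0.35,0,0,-1,-0.27,-0.35,0,0,-1,-0.27,-0.35,0,0,-1]
}}

```text
clock: 0.7
position: [0.2926, 0.3002, 0.2451]
ee_rot: [0.0, 0.22, 0.975, -0.001]
contact_force: [0.9, 0.8, -0.1]
width: 0.0854
```

{"method": "step_arm", "body": {
  "moves": [-0.27,-0.35,0,0,-1,-0.27,-0.35,0,0,-1,-0.27,-0.35,0,0,-1,-0.27,-0.35,0,0,-1,-0.27,-0.35,0,0,-1]
}}

```text
clock: 1.2
position: [0.3405, 0.0846, 0.2454]
ee_rot: [0.001, 0.221, 0.975, -0.001]
contact_force: [0.2, 0.1, 0.4]
width: 0.0851
```

{"method": "step_arm", "body": {
  "moves": [-0.27,-0.35,0,0,-1,-0.27,-0.35,0,0,-1,-0.27,-0.35,0,0,-1,-0.27,-0.35,0,0,-1,-0.27,-0.35,0,0,-1]
}}

```text
clock: 1.7
position: [0.3883, -0.1322, 0.2453]
ee_rot: [0.001, 0.221, 0.975, -0.001]
contact_force: [0.5, 0.9, -0.3]
width: 0.0853
```

{"method": "step_arm", "body": {
  "moves": [-0.27,-0.35,0,0.23,-1,-0.27,-0.35,0,0.23,-1,-0.27,-0.35,0,0.23,-1,-0.27,-0.35,0,0.23,-1,-0.27,-0.35,0,0.23,-1]
}}

```text
clock: 2.2
position: [0.4353, -0.3486, 0.2446]
ee_rot: [0.001, 0.553, 0.833, -0.001]
contact_force: [-0.0, 1.3, -0.2]
width: 0.0854
```

{"method": "step_arm", "body": {
  "moves": [0,0,0,0.23,-1,0,0,0,0.23,-1,0,0,0,0.23,-1,0,0,0,0.23,-1,0,0,0,0.23,-1]
}}

```text
clock: 2.7
position: [0.4346, -0.3438, 0.245]
ee_rot: [-0.0, 0.811, 0.585, -0.0]
contact_force: [-0.2, 0.6, 0.0]
width: 0.0852
```

```bash
cat >> h.py <<'E'
def go(x,y,z,yaw):
    s=manip.get_state();q=s["ee_rot"];M=R.from_quat([q[1],q[2],q[3],q[0]]).as_matrix()
    p=np.array(s["position"]);cy=np.arctan2(M[1,0],M[0,0]);d=M.T@(np.array([x,y,z])-p)/.5
    t=-((yaw-cy+np.pi)%(2*np.pi)-np.pi)/np.pi
    print("t",round(s["clock"],2),"pos",p.round(4),"yaw",round(cy,4),"zax",M[:,2].round(3),"w",round(s["width"],4),"F",np.round(s["contact_force"],1),"M",np.round(s["moment"],2),"-> move",d.round(4),round(t,4))
E
python3 -c "
from h import *
go(.4365,-.349,.17,.915)"
```

```text
t 2.7 pos [ 0.4346 -0.3438  0.245 ] yaw 1.2491 zax [-0.     0.001 -1.   ] w 0.0852 F [-0.2  0.6  0. ] M [0.   0.04 0.03] -> move [-0.0087  0.007   0.1499] 0.1063
```

{"method": "step_arm", "body": {
  "moves": [-0.009,0.007,0.05,0.106,-1,-0.009,0.007,0.05,0.106,-1,-0.009,0.007,0.05,0.106,-1,-0.009,0.007,0.05,0.106,-1,-0.009,0.007,0.05,0.106,-1]
}}

```text
clock: 3.2
position: [0.4366, -0.3492, 0.2202]
ee_rot: [-0.0, 0.895, 0.445, 0.0]
contact_force: [0.5, 0.2, 0.6]
width: 0.0855
```

Run:
```python
from h import *
import pickle
f,c=cam("wrist");pickle.dump(c,open("w1.pkl","wb"))
u=np.array([np.cos(.915),np.sin(.915)]);v=np.array([-u[1],u[0]]);o=np.array([.4365,-.349])
for a in(-.05,.05):
  for b in(-.013,.013):
    p=proj(c,np.r_[o+u*a+v*b,.055])[0];print(p);cv2.circle(f,tuple(int(i) for i in p),2,(0,0,255),-1)
cv2.imwrite("pics/w1.png",f);go(.4365,-.349,.17,.915)
```

```text
[289.87954394 235.86533188]
[265.85994247 235.68522546]
[291.71856721 141.50660009]
[265.25480171 141.29773805]
t 3.25 pos [ 0.4367 -0.3492  0.2203] yaw 0.9224 zax [ 0.  0. -1.] w 0.0856 F [ 0.6 -0.2  0.1] M [-0.02  0.01  0.03] -> move [ 1.000e-04 -6.000e-04  1.006e-01] 0.0024
```

View pics/w1.png

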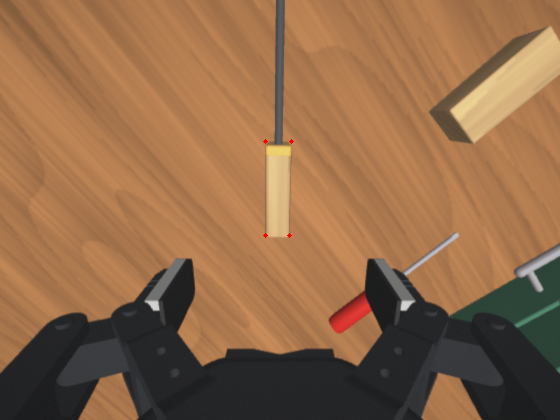

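Handle matches the prediction within about 2 mm (265–291, 141–236); descend and grip.

{"method": "step_arm", "body": {
  "moves": [0,0,0.1,0.003,-1,0,0,0.2,0.003,-1,0,0,0.29,0.003,-1,0,0,0.36,0.003,-1,0,0,0.388,0.003,-1]
}}

```text
clock: 3.75
position: [0.4348, -0.3473, 0.0228]
ee_rot: [-0.003, 0.898, 0.441, -0.001]
contact_force: [-0.4, 0.2, 0.4]
width: 0.0855
```

{"method": "step_arm", "body": {
  "moves": [0,0,0,0,0.2,0,0,0,0,0.4,0,0,0,0,1,0,0,0,0,1,0,0,0,0,1],
  "force": 90
}}

```text
clock: 4.25
position: [0.4374, -0.35, 0.0279]
ee_rot: [0.001, 0.898, 0.441, 0.0]
contact_force: [-0.6, 0.4, 5.4]
width: 0.025
```

{"method": "step_arm", "body": {
  "moves": [0,0,0,0,1,0,0,0,0,1,0,0,0,0,1,0,0,0,0,1,0,0,0,0,1]
}}

```text
clock: 4.75
position: [0.4374, -0.35, 0.0279]
ee_rot: [0.001, 0.898, 0.441, 0.0]
contact_force: [-0.5, 0.6, 6.6]
width: 0.0252
```

Run:
```python
from h import *
go(.4365,-.349,.17,.915)
```

```text
t 4.75 pos [ 0.4374 -0.35    0.0279] yaw 0.9124 zax [ 0.002 -0.002 -1.   ] w 0.0252 F [-0.5  0.6  6.6] M [0.14 0.13 0.01] -> move [ 0.0003 -0.0017 -0.2842] -0.0008
```

{"method": "step_arm", "body": {
  "moves": [0,0,-0.02,0,1,0,0,-0.06,0,1,0,0,-0.12,0,1,0,0,-0.18,0,1,0,0,-0.18,0,1]
}}

```text
clock: 5.25
position: [0.4388, -0.3513, 0.1206]
ee_rot: [0.004, 0.898, 0.441, 0.001]
contact_force: [0.8, 0.1, -2.4]
width: 0.0252
```

Run:
```python
from h import *
go(.4827,-.1977,.118,1.433)
```

```text
t 5.25 pos [ 0.4388 -0.3513  0.1206] yaw 0.9123 zax [ 0.006 -0.006 -1.   ] w 0.0252 F [ 0.8  0.1 -2.4] M [-0.05 -0.02  0.03] -> move [ 0.2967 -0.1185  0.0037] -0.1657
```

{"method": "step_arm", "body": {
  "moves": [0.06,-0.024,0,-0.033,1,0.12,-0.047,0,-0.066,1,0.18,-0.071,0,-0.1,1,0.24,-0.095,0,-0.133,1,0.297,-0.118,0,-0.166,1]
}}

```text
clock: 5.75
position: [0.4802, -0.1938, 0.1151]
ee_rot: [-0.001, 0.753, 0.659, -0.0]
contact_force: [-0.3, -0.3, -3.7]
width: 0.0251
```

{"method": "step_arm", "body": {
  "moves": [0,0,0,0,1,0,0,0,0,1,0,0,0,0,1]
}}

```text
clock: 6.05
position: [0.4805, -0.1962, 0.1157]
ee_rot: [-0.0, 0.754, 0.657, -0.0]
contact_force: [-0.0, -0.5, -2.2]
width: 0.025
```

Run:
```python
from h import *
go(.4827,-.1977,.118,1.433)
f,c=cam("top");g,d=cam("scene")
a=cv2.resize(f[140:260,130:290],None,fx=4.8,fy=4.8,interpolation=cv2.INTER_CUBIC)[:,:768]
x=np.array([np.cos(1.433),np.sin(1.433)]);y=np.array([-x[1],x[0]]);O=np.array([.5295,.1693])
P=np.r_[O-.04*x,.09];print(proj(c,P),proj(d,P))
o=np.zeros((600,800,3),np.uint8)
o[:,:400]=cv2.resize(f[150:250,165:265],None,fx=6,fy=6,interpolation=cv2.INTER_CUBIC)[:600,:400] if 0 else cv2.resize(f[150:270,165:245],(400,600),interpolation=cv2.INTER_CUBIC)
o[:,400:]=cv2.resize(g[100:220,270:350],(400,600),interpolation=cv2.INTER_CUBIC)
cv2.imwrite("pics/p1.png",o)
```

```text
t 6.05 pos [ 0.4805 -0.1962  0.1157] yaw 1.433 zax [-0.001 -0.    -1.   ] w 0.025 F [-0.  -0.5 -2.2] M [-0.12 -0.05  0.03] -> move [-0.0024  0.0047 -0.0045] -0.0
[[212.46173864 203.82892662]] [[311.5805127  168.37070537]]
```

View pics/p1.png

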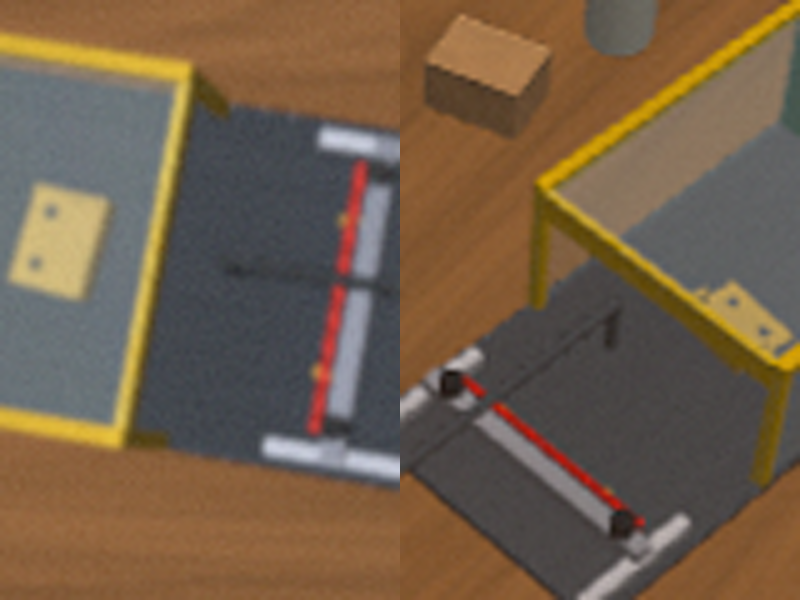

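Shows rod end at top (228,268), scene (617,312), pin bottom (610,346); bracket lies further toward machine -y than the pin line.

Run:
```python
from h import *
import pickle
np.set_printoptions(precision=4,suppress=True)
C=pickle.load(open("C.pkl","rb"));T,S=C["top"],C["scene"]
t=lambda u,v:(T,165+(u+.5)/5-.5,150+(v+.5)/5-.5);s=lambda u,v:(S,270+(u-400+.5)/5-.5,100+(v+.5)/5-.5)
x=np.array([np.cos(1.433),np.sin(1.433)]);y=np.array([-x[1],x[0]]);O=np.array([.5295,.1693])
L=lambda P:np.r_[(P[:2]-O)@x,(P[:2]-O)@y,P[2]]
e=tri([t(228,268),s(617,312)]);print("rod end",e,L(e))
print("top ray at z", [L(atz(*t(230,268),z)) for z in(.11,.12,.13)])
for z in(.07,.08,.09):print("pin bottom scene",z,L(atz(*s(610,346),z)))
print("tcp",L(np.array([.4805,-.1962,.1157])))
print("bracket base",[L(atz(*t(*p),.012))[:2] for p in((35,185),(10,283))],"fl",[L(atz(*t(*p),.032))[:2] for p in((110,200),(85,300))])
print("sc bracket base back",[L(atz(*s(*p),.012))[:2] for p in((732,280),(793,335))])
print("bumper",[L(atz(*t(*p),.028))[:2] for p in((357,162),(311,432))])
print("bumper sc",[L(atz(*s(*p),.028))[:2] for p in((462,378),(642,522))])
```

```text
rod end [0.5239 0.1316 0.1174] [-0.0381  0.0004  0.1174]
top ray at z [array([-0.0387,  0.0005,  0.11  ]), array([-0.0408,  0.0012,  0.12  ]), array([-0.0429,  0.0019,  0.13  ])]
pin bottom scene 0.07 [-0.0281  0.0094  0.07  ]
pin bottom scene 0.08 [-0.0347  0.0041  0.08  ]
pin bottom scene 0.09 [-0.0412 -0.0012  0.09  ]
tcp [-0.3688 -0.0017  0.1157]
bracket base [array([ 0.1069, -0.0359]), array([0.1106, 0.0242])] fl [array([ 0.0547, -0.0325]), array([0.0583, 0.0275])]
sc bracket base back [array([0.1108, 0.0237]), array([ 0.1043, -0.0363])]
bumper [array([-0.0841, -0.0784]), array([-0.0854,  0.0806])]
bumper sc [array([-0.0888,  0.0784]), array([-0.0872, -0.0785])]
```

{"method": "step_arm", "body": {
  "moves": [0,0.007,0.02,0,1,0,0.007,0.04,0,1,0,0.007,0.06,0,1,0,0.007,0.08,0,1,0,0.007,0.08,0,1]
}}

```text
clock: 6.65
position: [0.4829, -0.1955, 0.0743]
ee_rot: [-0.002, 0.754, 0.657, -0.001]
contact_force: [-0.3, 0.9, -2.2]
width: 0.0252
```

{"method": "step_arm", "body": {
  "moves": [0,0,0,0,1,0,0,0,0,1]
}}

```text
clock: 6.85
position: [0.4847, -0.1963, 0.0765]
ee_rot: [0.0, 0.754, 0.657, 0.0]
contact_force: [0.3, 0.5, -2.3]
width: 0.0247
```

```bash
cat >> h.py <<'E'
x_=np.array([np.cos(1.433),np.sin(1.433)]);y_=np.array([-x_[1],x_[0]]);O_=np.array([.5295,.1693])
L=lambda P:np.r_[(np.array(P[:2])-O_)@x_,(np.array(P[:2])-O_)@y_,P[2:]]
W=lambda a,b:O_+a*x_+b*y_
def st():
    s=manip.get_state();f=np.array(s["contact_force"]);q=s["ee_rot"];M=R.from_quat([q[1],q[2],q[3],q[0]]).as_matrix()
    print("t",round(s["clock"],2),"local",L(s["position"]).round(4),"yaw",np.arctan2(M[1,0],M[0,0]).round(4),"Floc",np.round([f[:2]@x_,f[:2]@y_,f[2]],2),"M",np.round(s["moment"],2),"w",round(s["width"],4))
E
python3 - <<'E'
from h import *
st();g,c=cam("scene");f,d=cam("top");st()
a=g[120:200,265:345].astype(float);a=np.clip(a*2.2,0,255).astype(np.uint8)
b=f[165:245,165:245].astype(float);b=np.clip(b*2.2,0,255).astype(np.uint8)
o=np.hstack([cv2.resize(i,(400,400),interpolation=cv2.INTER_CUBIC) for i in(b,a)]);cv2.imwrite("pics/p2.png",o)
E
```

```text
t 6.85 local [-0.3683 -0.0058  0.0765] yaw 1.4338 Floc [ 0.51 -0.18 -2.29] M [-0.07  0.07 -0.01] w 0.0247
t 6.95 local [-0.3683 -0.0059  0.0768] yaw 1.4338 Floc [ 0.11  0.11 -2.77] M [-0.09 -0.01  0.06] w 0.025
```

View pics/p2.png

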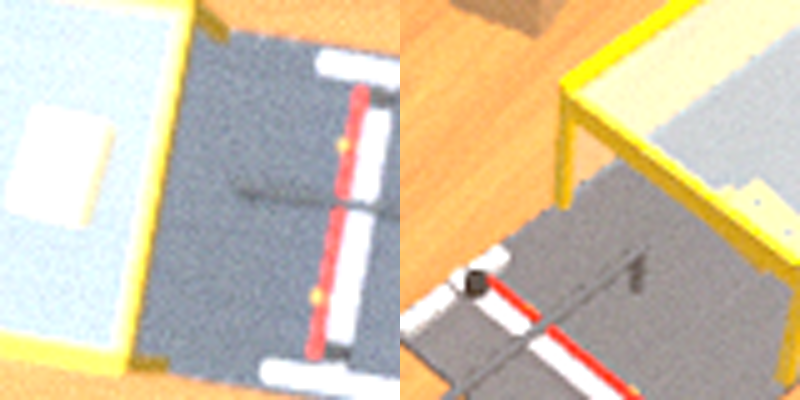

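Rod end seen at top (240,188), scene (640,256), pin bottom (636,290).

Run:
```python
from h import *
import pickle
np.set_printoptions(precision=4,suppress=True)
C=pickle.load(open("C.pkl","rb"));T,S=C["top"],C["scene"]
t=lambda u,v:(T,165+(u+.5)/5-.5,165+(v+.5)/5-.5);s=lambda u,v:(S,265+(u-400+.5)/5-.5,120+(v+.5)/5-.5)
e=tri([t(242,188),s(640,256)]);print("rod end axis",L(e))
for z in(.075,.085,.095):print(L(atz(*t(242,188),z)))
for z in(.035,.04,.045,.05):print("pin bottom",z,L(atz(*s(636,290),z)))
# pixel of model for sags, pin axis at (-.0388,y)
for sag in(0,.006,.012):
  tip=np.r_[W(-.039,-.003),.0765-.0279-sag];top=tip+[0,0,.04]
  print(sag,[((p[0]-265)*5+400,(p[1]-120)*5) for p in proj(S,[tip,top])],[((p[0]-165)*5,(p[1]-165)*5) for p in proj(T,[tip,top])])
```

```text
rod end axis [-0.0394 -0.005   0.0825]
[-0.0376 -0.0058  0.075 ]
[-0.0397 -0.005   0.085 ]
[-0.0417 -0.0043  0.095 ]
pin bottom 0.035 [-0.031   0.0025  0.035 ]
pin bottom 0.04 [-0.0341 -0.0001  0.04  ]
pin bottom 0.045 [-0.0372 -0.0026  0.045 ]
pin bottom 0.05 [-0.0404 -0.0051  0.05  ]
0 [(np.float64(632.9161816355099), np.float64(286.2773171353254)), (np.float64(637.4178442023339), np.float64(245.21276757895322))] [(np.float64(249.94117575555123), np.float64(195.93110853513892)), (np.float64(236.98717744293447), np.float64(188.75960816394596))]
0.006 [(np.float64(632.2592085408517), np.float64(292.2682437898112)), (np.float64(636.7287660850604), np.float64(251.50017818098988))] [(np.float64(251.8081014711396), np.float64(196.96450219451236)), (np.float64(238.9885557613549), np.float64(189.86772425085604))]
0.012 [(np.float64(631.6068601024062), np.float64(298.216485317856)), (np.float64(636.0446493564027), np.float64(257.74175335413827))] [(np.float64(253.65602736326736), np.float64(197.98733918149523)), (np.float64(240.96886257330283), np.float64(190.9641277282526))]
```

{"method": "step_arm", "body": {
  "moves": [0.02,-0.003,0,0,1,0.045,-0.003,0,0,1,0.07,-0.003,0,0,1,0.095,-0.003,0,0,1,0.12,-0.003,0,0,1]
}}

```text
clock: 7.45
position: [0.4912, -0.135, 0.0764]
ee_rot: [-0.0, 0.754, 0.657, 0.0]
contact_force: [0.2, -0.2, -1.9]
width: 0.0251
```

{"method": "step_arm", "body": {
  "moves": [0.025,0,0,0,1,0.05,0,0,0,1,0.075,0,0,0,1,0.1,0,0,0,1,0.115,0,0,0,1]
}}

```text
clock: 7.95
position: [0.499, -0.0783, 0.0763]
ee_rot: [-0.0, 0.754, 0.657, 0.0]
contact_force: [-0.4, -0.2, -2.6]
width: 0.0248
```

{"method": "step_arm", "body": {
  "moves": [0,0,0,0,1,0,0,0,0,1]
}}

```text
clock: 8.15
position: [0.499, -0.0796, 0.0763]
ee_rot: [0.0, 0.754, 0.657, -0.0]
contact_force: [0.1, 0.6, -2.3]
width: 0.025
```

Run:
```python
from h import *
st();g,c=cam("scene");f,d=cam("top");st()
a=g[105:185,285:365].astype(float);a=np.clip(a*1.5,0,255).astype(np.uint8)
b=f[165:245,130:210].astype(float);b=np.clip(b*1.3,0,255).astype(np.uint8)
o=np.hstack([cv2.resize(i,(400,400),interpolation=cv2.INTER_CUBIC) for i in(b,a)]);cv2.imwrite("pics/p3.png",o)
```

```text
t 8.15 local [-0.2507 -0.004   0.0763] yaw 1.4343 Floc [ 0.64 -0.02 -2.27] M [-0.13  0.07  0.  ] w 0.025
t 8.25 local [-0.2511 -0.004   0.0763] yaw 1.4334 Floc [ 0.23 -0.11 -3.  ] M [-0.11  0.04 -0.  ] w 0.0251
```

View pics/p3.png

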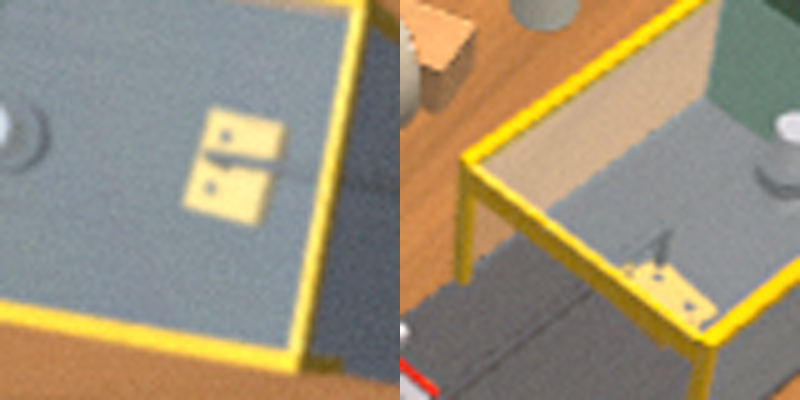

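Rod end lies over the pocket, midway across the flange. Lower.

{"method": "step_arm", "body": {
  "moves": [0,0,0.012,0,1,0,0,0.024,0,1,0,0,0.036,0,1,0,0,0.048,0,1,0,0,0.048,0,1]
}}

```text
clock: 8.75
position: [0.498, -0.0794, 0.0511]
ee_rot: [-0.001, 0.754, 0.657, -0.001]
contact_force: [0.1, -0.1, -1.5]
width: 0.0249
```

{"method": "step_arm", "body": {
  "moves": [0,0,0,0,1,0,0,0.002,0,1,0,0,0.004,0,1,0,0,0.004,0,1]
}}

```text
clock: 9.15
position: [0.4989, -0.0795, 0.0503]
ee_rot: [0.0, 0.754, 0.657, 0.0]
contact_force: [0.0, -0.4, -3.1]
width: 0.0251
```

{"method": "step_arm", "body": {
  "moves": [0,0,0.002,0,1,0,0,0.004,0,1,0,0,0.004,0,1]
}}

```text
clock: 9.45
position: [0.4988, -0.0795, 0.0482]
ee_rot: [-0.0, 0.754, 0.657, -0.0]
contact_force: [0.6, -0.6, -2.7]
width: 0.0252
```

```bash
python3 -c "
from h import *
st()"
```

```text
t 9.45 local [-0.2507 -0.0038  0.0482] yaw 1.4338 Floc [-0.47 -0.71 -2.73] M [-0.11  0.01 -0.03] w 0.0252
```

{"method": "step_arm", "body": {
  "moves": [-0.008,0,0,0,1,-0.018,0,0,0,1,-0.03,0,0,0,1,-0.044,0,0,0,1,-0.06,0,0,0,1]
}}

```text
clock: 9.95
position: [0.4947, -0.1098, 0.0483]
ee_rot: [-0.0, 0.754, 0.657, 0.0]
contact_force: [-0.3, 0.4, -2.1]
width: 0.0251
```

{"method": "step_arm", "body": {
  "moves": [-0.016,0,0,0,1,-0.032,0,0,0,1,-0.048,0,0,0,1,-0.064,0,0,0,1,-0.08,0,0,0,1]
}}

```text
clock: 10.45
position: [0.4892, -0.1496, 0.0483]
ee_rot: [-0.0, 0.754, 0.657, 0.0]
contact_force: [1.0, 0.3, -3.1]
width: 0.0251
```

{"method": "step_arm", "body": {
  "moves": [-0.016,0,0,0,1,-0.032,0,0,0,1,-0.048,0,0,0,1,-0.064,0,0,0,1,-0.08,0,0,0,1]
}}

```text
clock: 10.95
position: [0.4838, -0.1892, 0.0483]
ee_rot: [-0.0, 0.754, 0.657, 0.0]
contact_force: [0.5, 1.3, -2.8]
width: 0.0254
```

{"method": "step_arm", "body": {
  "moves": [-0.014,0,0,0,1,-0.026,0,0,0,1,-0.036,0,0,0,1,-0.044,0,0,0,1,-0.05,0,0,0,1]
}}

```text
clock: 11.45
position: [0.4804, -0.2135, 0.0483]
ee_rot: [-0.0, 0.754, 0.657, 0.0]
contact_force: [-0.1, 0.7, -1.9]
width: 0.0249
```

Run:
```python
from h import *
st();g,c=cam("scene");f,d=cam("top");st()
b=f[165:245,165:245].astype(float);b=np.clip(b*1.6,0,255).astype(np.uint8)
a=g[120:200,265:345].astype(float);a=np.clip(a*1.6,0,255).astype(np.uint8)
o=np.hstack([cv2.resize(i,(400,400),interpolation=cv2.INTER_CUBIC) for i in(b,a)]);cv2.imwrite("pics/p4.png",o)
```

```text
t 11.45 local [-0.386  -0.004   0.0483] yaw 1.4336 Floc [ 0.69  0.21 -1.91] M [ 0.03  0.07 -0.  ] w 0.0249
t 11.55 local [-0.3861 -0.0041  0.0483] yaw 1.4336 Floc [ 0.5   1.31 -3.5 ] M [-0.09  0.01  0.03] w 0.025
```

View pics/p4.png

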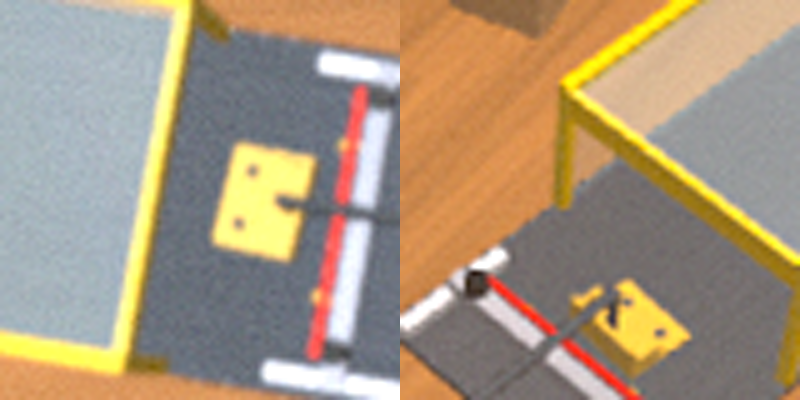

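Bracket is out, pin behind flange mid (286,202), about 19 mm before the bumper and ~0.05 rad off. Continue slowly.

{"method": "step_arm", "body": {
  "moves": [-0.006,0,0,0,1,-0.014,0,0,0,1,-0.022,0,0,0,1,-0.028,0,0,0,1,-0.032,0,0,0,1]
}}

```text
clock: 12.05
position: [0.4783, -0.2294, 0.0483]
ee_rot: [-0.0, 0.754, 0.657, 0.0]
contact_force: [0.5, 0.3, -2.7]
width: 0.025
```

{"method": "step_arm", "body": {
  "moves": [-0.002,0,0,0,1,-0.004,0,0,0,1,-0.004,0,0,0,1]
}}

```text
clock: 12.35
position: [0.478, -0.2312, 0.0483]
ee_rot: [0.0, 0.754, 0.657, 0.0]
contact_force: [-0.6, 0.1, -1.8]
width: 0.0249
```

{"method": "step_arm", "body": {
  "moves": [-0.002,0,0,0,1,-0.004,0,0,0,1,-0.004,0,0,0,1]
}}

```text
clock: 12.65
position: [0.4777, -0.2331, 0.0483]
ee_rot: [-0.0, 0.754, 0.657, 0.0]
contact_force: [-0.1, 0.6, -2.8]
width: 0.0252
```

{"method": "step_arm", "body": {
  "moves": [-0.002,0,0,0,1,-0.004,0,0,0,1,-0.004,0,0,0,1]
}}

```text
clock: 12.95
position: [0.4772, -0.2346, 0.0481]
ee_rot: [-0.001, 0.754, 0.657, 0.0]
contact_force: [1.0, 3.5, -2.4]
width: 0.0251
```

```bash
python3 -c "
from h import *
st()"
```

```text
t 12.95 local [-0.4073 -0.0037  0.0481] yaw 1.4334 Floc [ 3.64 -0.53 -2.41] M [ 0.37 -0.05  0.01] w 0.0251
```

{"method": "step_arm", "body": {
  "moves": [-0.002,0,0,0,1,-0.002,0,0,0,1]
}}

```text
clock: 13.15
position: [0.4771, -0.2355, 0.0481]
ee_rot: [-0.001, 0.754, 0.657, 0.0]
contact_force: [0.8, 5.3, -2.2]
width: 0.0252
```

{"method": "step_arm", "body": {
  "moves": [-0.002,0,0,0,1,-0.002,0,0,0,1]
}}

```text
clock: 13.35
position: [0.4769, -0.2364, 0.0481]
ee_rot: [-0.001, 0.754, 0.657, 0.0]
contact_force: [0.1, 5.1, -3.1]
width: 0.025
```

```bash
python3 -c "
from h import *
st()"
```

```text
t 13.35 local [-0.4091 -0.0037  0.0481] yaw 1.4334 Floc [ 5.09  0.6  -3.14] M [ 0.64 -0.1   0.02] w 0.025
```

{"method": "step_arm", "body": {
  "moves": [-0.002,0,0,0,1,-0.002,0,0,0,1,-0.002,0,0,0,1]
}}

```text
clock: 13.65
position: [0.4767, -0.237, 0.048]
ee_rot: [-0.001, 0.754, 0.657, 0.0]
contact_force: [0.1, 6.7, -3.8]
width: 0.0249
```

{"method": "step_arm", "body": {
  "moves": [0,0,0,0,1,0,0,0,0,1,0,0,0,0,1,0,0,0,0,1,0,0,0,0,1]
}}

```text
clock: 14.15
position: [0.4767, -0.237, 0.048]
ee_rot: [-0.001, 0.754, 0.657, 0.0]
contact_force: [1.2, 6.3, -2.9]
width: 0.025
```

{"method": "step_arm", "body": {
  "moves": [0,0,0,0,1,0,0,0,0,1,0,0,0,0,1,0,0,0,0,1,0,0,0,0,1]
}}

```text
clock: 14.65
position: [0.4767, -0.237, 0.048]
ee_rot: [-0.001, 0.754, 0.657, 0.0]
contact_force: [1.0, 6.2, -3.7]
width: 0.0255
```

Run:
```python
from h import *
st();g,c=cam("scene");f,d=cam("top");st()
b=f[165:245,165:245].astype(float);b=np.clip(b*1.6,0,255).astype(np.uint8)
cv2.imwrite("pics/p5.png",cv2.resize(b,(560,560),interpolation=cv2.INTER_CUBIC))
```

```text
t 14.65 local [-0.4097 -0.0035  0.048 ] yaw 1.4332 Floc [ 6.32 -0.16 -3.7 ] M [ 0.75 -0.18 -0.02] w 0.0255
t 14.75 local [-0.4097 -0.0036  0.048 ] yaw 1.4331 Floc [ 5.86 -0.74 -3.47] M [ 0.76 -0.14 -0.04] w 0.0249
```

View pics/p5.png

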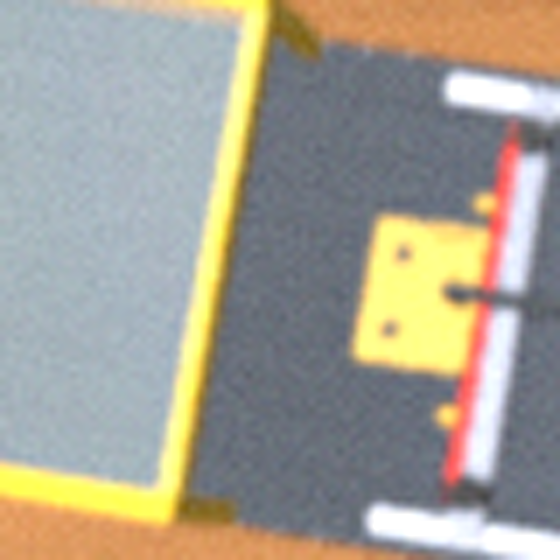

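Bracket lies square on the red bumper (edge ~ (490,230)–(463,372)); force 6.3 N. Hold a further moment at slightly more, then ease off slowly and lift.

{"method": "step_arm", "body": {
  "moves": [-0.001,0,0,0,1,-0.001,0,0,0,1,-0.001,0,0,0,1,-0.001,0,0,0,1,-0.001,0,0,0,1]
}}

```text
clock: 15.25
position: [0.4766, -0.2373, 0.048]
ee_rot: [-0.001, 0.754, 0.657, 0.0]
contact_force: [2.2, 6.6, -3.2]
width: 0.025
```

{"method": "step_arm", "body": {
  "moves": [0,0,0,0,1,0,0,0,0,1,0,0,0,0,1,0,0,0,0,1,0,0,0,0,1]
}}

```text
clock: 15.75
position: [0.4766, -0.2373, 0.0479]
ee_rot: [-0.001, 0.754, 0.657, 0.0]
contact_force: [1.1, 6.5, -3.6]
width: 0.025
```

{"method": "step_arm", "body": {
  "moves": [0.002,0,0,0,1,0.004,0,0,0,1,0.006,0,0,0,1,0.008,0,0,0,1,0.01,0,0,0,1]
}}

```text
clock: 16.25
position: [0.4778, -0.2342, 0.0485]
ee_rot: [0.001, 0.754, 0.657, -0.0]
contact_force: [0.1, 0.6, -1.3]
width: 0.0249
```

{"method": "step_arm", "body": {
  "moves": [0.003,0,0,0,1,0.006,0,0,0,1,0.01,0,0,0,1,0.018,0,0,0,1,0.024,0,0,0,1]
}}

```text
clock: 16.75
position: [0.4794, -0.2215, 0.0483]
ee_rot: [0.0, 0.754, 0.657, 0.0]
contact_force: [0.9, 0.4, -1.9]
width: 0.0251
```

Run:
```python
from h import *
st();f,d=cam("top");hsv=cv2.cvtColor(f,cv2.COLOR_BGR2HSV)
# bracket: yellow blob between guard and bumper
m=((hsv[...,0]>15)&(hsv[...,0]<32)&(hsv[...,1]>90)&(hsv[...,2]>130)).astype(np.uint8)
n,l,s,c=cv2.connectedComponentsWithStats(m[165:245,165:250])
for i in range(1,n):
  if s[i,4]>15: print(s[i],c[i]+165)
```

```text
t 16.75 local [-0.394  -0.004   0.0483] yaw 1.4337 Floc [ 0.57 -0.82 -1.87] M [-0.03  0.02 -0.02] w 0.0251
[  0   0  38  76 350] [188.20571429 212.39428571]
[ 49  31  19  22 301] [223.05647841 206.46179402]
```

{"method": "step_arm", "body": {
  "moves": [0,0,-0.03,0,1,0,0,-0.07,0,1,0,0,-0.11,0,1,0,0,-0.15,0,1,0,0,-0.15,0,1]
}}

```text
clock: 17.3
position: [0.4811, -0.2227, 0.1258]
ee_rot: [0.003, 0.754, 0.657, 0.001]
contact_force: [1.4, 0.2, -2.5]
width: 0.025
```

```bash
python3 -c "
from h import *
st();go(.4374,-.350,.118,.9125)"
```

```text
t 17.3 local [-0.395  -0.0059  0.1258] yaw 1.434 Floc [ 0.35 -1.34 -2.47] M [-0.12 -0.04 -0.05] w 0.025
t 17.3 pos [ 0.4811 -0.2227  0.1258] yaw 1.434 zax [ 0.005 -0.003 -1.   ] w 0.025 F [ 1.4  0.2 -2.5] M [-0.12 -0.04 -0.05] -> move [-0.2641 -0.052   0.016 ] 0.166
```

{"method": "step_arm", "body": {
  "moves": [-0.05,-0.01,0,0.033,1,-0.105,-0.02,0,0.066,1,-0.16,-0.031,0,0.1,1,-0.21,-0.042,0,0.133,1,-0.264,-0.052,0,0.166,1]
}}

```text
clock: 17.8
position: [0.4345, -0.3491, 0.1219]
ee_rot: [-0.001, 0.899, 0.439, -0.0]
contact_force: [0.1, -0.0, -2.3]
width: 0.0251
```

{"method": "step_arm", "body": {
  "moves": [0,0,0,0,1,0,0,0,0,1,0,0,0,0,1]
}}

```text
clock: 18.1
position: [0.4352, -0.3477, 0.1224]
ee_rot: [-0.001, 0.898, 0.441, -0.0]
contact_force: [0.2, 0.5, -2.7]
width: 0.025
```

```bash
python3 -c "
from h import *
go(.4374,-.350,.034,.9125)"
```

```text
t 18.1 pos [ 0.4352 -0.3477  0.1224] yaw 0.9131 zax [-0.001  0.002 -1.   ] w 0.025 F [ 0.2  0.5 -2.7] M [-0.07  0.06 -0.01] -> move [-0.001   0.0066  0.1768] 0.0002
```

{"method": "step_arm", "body": {
  "moves": [-0.001,0.006,0.05,0,1,-0.001,0.006,0.1,0,1,-0.001,0.006,0.14,0,1,-0.001,0.006,0.165,0,1,-0.001,0.006,0.176,0,1]
}}

```text
clock: 18.6
position: [0.4373, -0.3498, 0.034]
ee_rot: [-0.001, 0.897, 0.441, -0.0]
contact_force: [-0.1, 0.5, -2.9]
width: 0.0246
```

{"method": "step_arm", "body": {
  "moves": [0,0,0.003,0,1,0,0,0.006,0,1,0,0,0.009,0,1,0,0,0.009,0,1]
}}

```text
clock: 19.0
position: [0.4378, -0.3514, 0.0313]
ee_rot: [0.001, 0.898, 0.44, 0.0]
contact_force: [-0.3, 0.3, -4.0]
width: 0.0251
```

```bash
python3 -c "
from h import *
go(.4374,-.350,.0279,.9125)"
```

```text
t 19.0 pos [ 0.4378 -0.3514  0.0313] yaw 0.9122 zax [ 0.001 -0.001 -1.   ] w 0.0251 F [-0.3  0.3 -4. ] M [-0.05  0.06 -0.  ] -> move [ 0.0017 -0.0024  0.0068] -0.0001
```

{"method": "step_arm", "body": {
  "moves": [0,-0.002,0.002,0,1,0,-0.002,0.004,0,1,0,-0.002,0.004,0,1]
}}

```text
clock: 19.3
position: [0.4367, -0.3505, 0.0288]
ee_rot: [-0.0, 0.898, 0.44, 0.0]
contact_force: [-0.5, 0.8, -2.4]
width: 0.0252
```

{"method": "step_arm", "body": {
  "moves": [0,0,0.002,0,1,0,0,0.002,0,1]
}}

```text
clock: 19.5
position: [0.4369, -0.3507, 0.0279]
ee_rot: [0.0, 0.898, 0.44, 0.0]
contact_force: [-0.9, -0.7, -0.9]
width: 0.025
```

```bash
python3 -c "
from h import *
go(.4374,-.350,.0279,.9125)"
```

```text
t 19.5 pos [ 0.4369 -0.3507  0.0279] yaw 0.9122 zax [ 0. -0. -1.] w 0.025 F [-0.9 -0.7 -0.9] M [-0.04  0.02  0.01] -> move [0.0017 0.     0.0001] -0.0001
```

{"method": "step_arm", "body": {
  "moves": [0,0,0.002,0,1,0,0,0.002,0,1,0,0,0.002,0,0.3,0,0,0.002,0,-0.2,0,0,0.002,0,-0.6],
  "force": 20
}}

```text
clock: 20.0
position: [0.437, -0.3506, 0.0268]
ee_rot: [0.0, 0.898, 0.44, 0.0]
contact_force: [0.9, -0.1, -0.1]
width: 0.0578
```

{"method": "step_arm", "body": {
  "moves": [0,0,0,0,-1,0,0,0,0,-1,0,0,0,0,-1,0,0,0,0,-1,0,0,0,0,-1]
}}

```text
clock: 20.5
position: [0.4368, -0.3505, 0.0267]
ee_rot: [-0.0, 0.898, 0.44, 0.0]
contact_force: [-0.3, 0.2, -0.5]
width: 0.0856
```

{"method": "step_arm", "body": {
  "moves": [0,0,-0.04,0,-1,0,0,-0.12,0,-1,0,0,-0.22,0,-1,0,0,-0.32,0,-1,0,0,-0.4,0,-1]
}}

```text
clock: 21.0
position: [0.4371, -0.3508, 0.2299]
ee_rot: [0.001, 0.898, 0.44, 0.001]
contact_force: [1.0, -0.8, 0.6]
width: 0.0853
```

Run:
```python
from h import *
st();g,c=cam("scene");f,d=cam("top")
o=np.zeros((600,800,3),np.uint8)
o[:300]=cv2.resize(f[150:285,100:460],(800,300),interpolation=cv2.INTER_CUBIC)
o[300:,:400]=cv2.resize(g[200:320,150:310],(400,300),interpolation=cv2.INTER_CUBIC)
o[300:,400:]=cv2.resize(g[100:220,260:420],(400,300),interpolation=cv2.INTER_CUBIC)
cv2.imwrite("pics/end.png",o)
```

```text
t 21.0 local [-0.5279  0.0201  0.2299] yaw 0.9123 Floc [-0.66 -1.12  0.62] M [-0.04  0.01 -0.  ] w 0.0853
```

View pics/end.png

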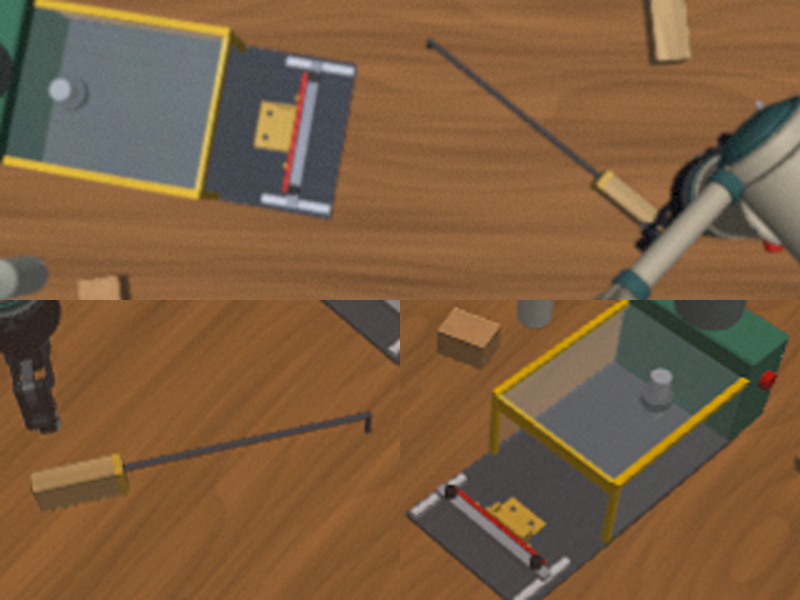

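The bracket rests square at the red stop (275,125), and the stick stands in its old place, clear of the gripper.

```bash
python3 -c "
from h import *
job.sign_off()"
```

```text
the job is handed in; nothing more can be done
```

The bracket is out from behind the guard and resting at the red stop, and I handed the job in at about 21 s; the sign-off returned no verdict.

- **Pull:** I took the stick by its handle, reached in under the lip, set the pin down behind the flange and drew the bracket out to the bumper. The force readings showed no sign of contact on the way in.
- **Hold:** I pressed the bracket against the bumper for about 2 s. The wrist read about 6–7 N throughout, slightly under the 7 N asked for. The readings carry roughly 0.5 N of noise.
- **Return:** I eased off slowly, lifted the hook out and stood the stick back within about 2 mm and 0.01 rad of where it was gripped, going by the gripper pose.

**Last checks:** The final pictures show the bracket square against the bumper and the stick standing in its old place, clear of the open gripper. The bystanders that were in the crops looked undisturbed. The tape and jar were outside them, and the screwdriver was almost wholly hidden by the arm.

One disagreement: the cameras gave the stick's sag as anywhere from about 3 to 10 mm. I chose a pass height that was safe across that whole range, and I never felt the pin touch the base plate.

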